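# Wedge the tin tight for painting

## Task

The bare steel tin stands loose in the wooden clamp: pick up the mallet by its handle and, with at least three separate firm taps of its head on the thick end of the red wedge, drive the wedge in until it stops advancing and holds the tin tight, upright. Touch wedge, jaw and tin only with the mallet, never with the hand, then lay the mallet flat on the table beside the clamp; leave the other things where they are.

Things in the scene. Friction and masses are not known exactly. Their poses are not given: they have to be found in the camera images.
- clamp: wooden wedge clamp fixed to the table, base board 10 mm thick; origin on the table at its middle. Along its +x (away from the robot): fixed rail (x -95 to -70, y -65 to +65, top 56 mm), slot for the red wedge, jaw, tin, cork back stop. Under the wedge the board reaches x -100 to -15, y down to -180. The wedge is driven along the clamp's +y.
- jaw: sliding pale wooden jaw of the clamp, 100 mm long (y), top 65 mm above the table. Moves only along the clamp's x, towards the tin, against about 4 N of friction. Its origin coincides with the clamp's when the jaw is fully back; travel 20 mm. The wedge slides on its sloping back and pushes it at the tin.
- wedge_butt (a point): middle of the butt (thick end face, 44 mm high) of the red wooden wedge, 32 mm above the table. Wedge: 160 mm long, 40 mm thick at the butt, 16 mm at the thin end (slope 0.15; straight side along the rail, sloping side on the jaw), lying loose on the board with its thin end in the slot. Its y axis points from butt to thin end, the driving direction.
- wedge: the same wedge; origin on its underside half-way along, 14 mm from its straight side. Loose at first, then it pushes the jaw along against 4 to 9 N; it has some 50 to 110 mm to go. Once jaw, tin and stop all touch, it jams within a few mm; friction then holds it. It is tight when taps of about 20 N move it no more than 1 mm.
- tin_center (a point): centre of the bare steel tin that is to be gripped: 85 mm diameter, 105 mm high, standing loose and upright on the clamp's board between jaw and back stop.
- tin: the same tin; origin at the centre of its underside, z along the tin. It has a few mm of play before the cork back stop (top 69 mm, locked during the job, black screw knob behind). The stop is set differently each time, by up to 5 mm, so how deep the wedge goes before it is tight differs by over 30 mm and has to be felt.
- hammer_grip (a point): grip point on the mallet's handle, 46 mm from the middle of the head, at half height (22 mm up as it lies). +x runs along the handle to the head, z up as it lies. Pale handle 20 mm wide (y), 24 mm high, bare for 130 mm; yellow pommel 44 mm high at its end keeps the mallet level. 190 mm overall, 0.25 to 0.4 kg.
- hammer: the same mallet; origin on its underside, 24 mm from the grip point towards the pommel, axes as at the grip point. Head: black rubber block 40 (x) x 90 (y) x 44 (z) mm; its striking faces are the two ends along y, 45 mm either side of the handle's axis.
- glass: bystander: drinking glass, 72 mm wide, 100 mm high, origin under its centre.
- black_tin_center (a point): bystander: centre of a black-painted tin, 85 mm wide, 105 mm high.
- paint_jar: bystander: blue jar with yellow cap, 64 mm wide, 85 mm high, origin under its centre.
- plate: bystander: white plate, 170 mm wide, 18 mm high, origin under its centre.
- brush: bystander: flat brush, 190 mm long, lying, origin under its middle.
- sanding_block: bystander: cork sanding block 110 x 65 x 40 mm, origin under its centre.

How it is judged:
On the way, in this order (a step that is already met when the one before it is completed fails the run):
1. the mallet taps the wedge's butt (contact force between hammer and wedge above 5 N).
2. the mallet comes clear of the wedge (contact force between hammer and wedge below 0.2 N), for 0.2 s.
3. a second tap (contact force between hammer and wedge above 5 N).
4. the mallet comes clear of the wedge again (contact force between hammer and wedge below 0.2 N), for 0.2 s.
5. a third tap (contact force between hammer and wedge above 5 N).
At the end, for the whole second after the job is handed in: Mallet gone, wedge on jaw and jaw on tin still press with over 8 N each, wedge at rest; tin upright within 3 degrees; mallet lies still and flat on the table (grip point 15 to 32 mm up, handle level within 10 degrees), touching neither clamp nor wedge (contact force between wedge and jaw above 8 N and contact force between jaw and tin above 8 N and angle between tin's own z axis and vertical below 0.06 rad and linear speed of wedge below 0.01 m/s and height (world z) of hammer_grip between 0.015 and 0.032 m and angle between hammer's own x axis and vertical between 1.4 and 1.74 rad and linear speed of hammer below 0.02 m/s and contact force between hammer and clamp below 0.1 N and contact force between hammer and wedge below 0.1 N).
It fails at once if the hand or arm touches the wedge, the jaw or the tin (contact force between any of the fingers, the arm and wedge above 0.5 N or contact force between any of the fingers, the arm and jaw above 0.5 N or contact force between any of the fingers, the arm and tin above 0.5 N).
It fails at once if a bystander is disturbed (moved over 30 mm) (distance of any of glass, black_tin_center, paint_jar, plate, brush, sanding_block from where it was at the start of the episode above 0.03 m).
It also fails if it takes over 51 s, if anything falls off the work surface, if the arm or the gripper's body presses on something with over 40 N, if the wrist force passes 120 N, or if a joint passes its speed limit or range.

## Robot

A 7-joint arm with a two-finger parallel gripper is mounted at the origin on the work surface. World frame = base frame: x ahead of the robot, y to its left, z up, the work surface at z = 0. Lengths are in m, angles in rad, forces in N, time in s.
With the tool pointing down it reaches from about 0.4 to 0.85 m from the base axis. Payload 10.4 kg.
Tool frame: the origin (TCP) lies at the very end of the fingers, on their centre line; the grasp point (between the pads) lies 19 mm behind it (manip.pinch_z is the distance from the TCP to the grasp point, in m); z points along the fingers, y is the line along which they close (so a half turn about z gives the same grasp; the last joint's range is limited). The gripper opens to 85 mm and grips with 20 to 120 N. Pads are 22 mm wide; open, the fingers measure 114 mm over their backs; the gripper's body (76 mm by 85 mm) begins 54 mm behind the grasp point. The pads swing forward as they close: fully open they stand 13 mm farther back than shut.
Start: joints at [1.223, 0.332, -0.065, 1.46, 0.022, 1.35, -0.088], TCP at [0.199, -0.592, 0.231] pointing down, gripper open.
Joint ranges: [-2.6, 2.6], [-0.5, 2.12], [-1.47, 1.34], [0.16, 2.42], [-1.27, 4.41], [0.06, 2.06], [-2.6, 2.6]. Speed limits (rad/s): [2.22, 2.22, 2.79, 2.79, 3.14, 3.14, 3.14].

## Interface

Orientations are given as a unit quaternion [x, y, z, w].
In Python, from workcell import manip gives the robot as it stands. The module is installed in compiled form; this text tells all that it offers.
- The arm moves only by the shell command python3 -m creep 'ROWS' [OPENING] [FORCE]. ROWS is a JSON object of lists of equal length, an entry for each row: "slide": the shift along the tool's x, y, z in m, a list of three; "twist": the turn about the tool's z in degrees. A call has 1 to 8 rows; each row shifts and turns the commanded pose from where the row before left it, along the tool's axes as they then stand; what a row does not reach is not made up. A row lasts 1/8 s, in which the tool goes at most 62.5 mm and 10.7 degrees, less where a joint would pass 70% of its speed; a pose out of reach is approached as far as the arm can. A call with a gripper value outside its range is refused whole. OPENING is the opening in per cent of the stroke, from 0 (shut) to 100 (fully open), set as the call begins (- or left out, the last holds). The fingers move at their own pace and stop on an object; FORCE is the grip in N (left out, the last holds). Time passes only in rows, so rows that do not move let the fingers close. It gives the time, the measured TCP pose, the force, the opening and the grip force at its end, in the units of the state.
- manip.get_obs(): the state, without advancing time (a new reading comes with each control period).
- manip.camera(name): name is "scene" or "top"; returns (picture, depth): 384x512x3 uint8, blue, green, red; 384x512 float32, m along the optical axis (not along the pixel's ray), 0 where there is no reading.
- manip.camera_params(name): a dict with "intrinsics" (3x3 intrinsics, pixels), "R" (3x3) and "t" (3): a world point X has camera coordinates R X + t. Camera axes: x right, y down, z forward; pixel columns grow to the right and rows downward; lengths in m; the calibration is good to about 2 mm. A picture is of the moment at which its call begins. camera_params takes no time and is no camera call.
- manip.hand_in(): hands the job in; it is judged then, once.
The state is a dict: "clock": time; "joint_pos": joint angles; "joint_velocities": joint speeds; "tau": joint torques, N m; "position": TCP position; "ee_rot": TCP orientation; "ft_force": force on the tool from outside, world axes, zero at the start; "torque": the same for the moment, N m; "grip_width": opening from 0.0 (shut) to 1.0 (fully open); "grasp_force": force on a finger pad.
Only numpy, scipy, OpenCV 4.12 (cv2) and the standard library are available. Lean on these libraries where they do the work, as an engineer would, in place of code of your own. Each camera call takes 0.05 s, during which the arm holds its last target. There are 200 camera calls.

## Working session

There is one attempt and no reset: what is moved stays moved. The work goes in short steps, Python scripts to look and compute and a shell command to move; the robot and the scene stay as the last step left them, time stands still between calls to the robot, and variables do not carry over. Pictures are saved under pics/ and viewed, at most 10 in all, crops included, and the job is handed in when it is done.

```bash
mkdir -p pics; cat > h.py <<'E'
import numpy as np,cv2
from workcell import manip
def P(n):
    p=manip.camera_params(n);return np.array(p["intrinsics"]),np.array(p["R"]),np.array(p["t"])
def cloud(n,d):
    K,R,t=P(n);v,u=np.indices(d.shape)
    c=np.stack([(u-K[0,2])/K[0,0]*d,(v-K[1,2])/K[1,1]*d,d],-1)
    return (c-t)@R
def ray(n,u,v,z):
    K,R,t=P(n);o=-R.T@t;d=R.T@np.linalg.inv(K)@np.array([u,v,1.]);return o+d*(z-o[2])/d[2]
E
python3 - <<'E'
from h import *
for n in("top","scene"):
    im,d=manip.camera(n);cv2.imwrite(f"pics/{n}0.png",im);np.save(f"{n}0.npy",d)
    K,R,t=P(n);print(n,K.round(1).tolist(),(-R.T@t).round(3),R.round(2).tolist())
o=manip.get_obs();print({k:np.round(v,3).tolist() for k,v in o.items()})
E
```

```text
top [[493.8, 0.0, 250.2], [0.0, 493.8, 182.6], [0.0, 0.0, 1.0]] [0.488 0.036 1.464] [[-0.02, -1.0, 0.02], [-1.0, 0.02, -0.06], [0.06, -0.02, -1.0]]
scene [[424.5, 0.0, 256.9], [0.0, 424.5, 194.3], [0.0, 0.0, 1.0]] [1.496 0.439 0.833] [[-0.4, 0.91, 0.02], [0.56, 0.26, -0.79], [-0.73, -0.31, -0.61]]
{'clock': 0.1, 'joint_pos': [1.223, 0.333, -0.065, 1.461, 0.022, 1.35, -0.089], 'joint_velocities': [0.0, -0.002, 0.0, -0.002, -0.0, -0.001, 0.0], 'tau': [0.002, -62.675, 0.049, -39.243, 0.016, 0.007, -0.0], 'position': [0.199, -0.592, 0.231], 'ee_rot': [0.987, 0.162, -0.0, -0.001], 'ft_force': [0.496, -0.128, 0.874], 'torque': [-0.007, -0.019, 0.027], 'grasp_force': 0.0, 'grip_width': 0.997}
```

View pics/top0.png

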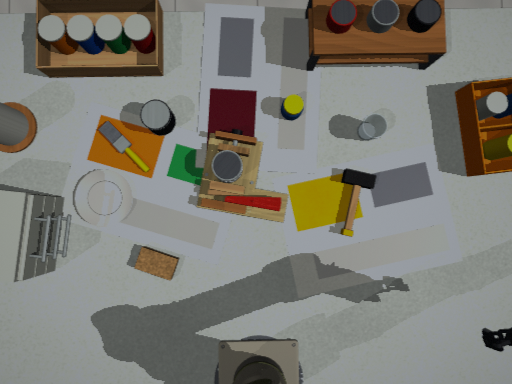

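View pics/scene0.png

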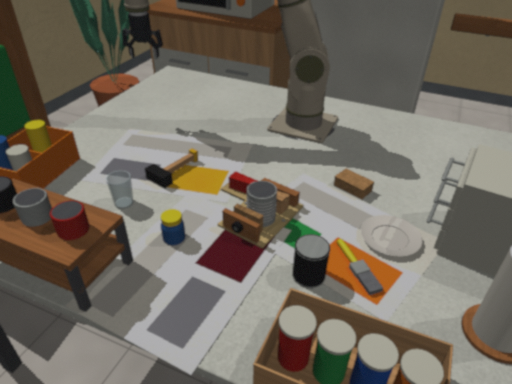

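Top view: mallet head at about (359,179), pommel (347,232); wedge red from (225,200) to its butt at (281,204); steel tin (227,165), glass (367,128), jar (292,107). Measure now.

```bash
cat > meas.py <<'E'
from h import *
def red(im,d):
    hsv=cv2.cvtColor(im,cv2.COLOR_BGR2HSV);W=cloud("top",d)
    m=((hsv[...,0]<8)|(hsv[...,0]>172))&(hsv[...,1]>170)&(hsv[...,2]>90)
    m[:185]=0;m[220:]=0;m[:,:190]=0;m[:,300:]=0
    return m,W
def rect(n,m,z):
    r=cv2.minAreaRect(np.argwhere(m)[:,::-1].astype(np.float32));b=cv2.boxPoints(r)
    return np.array([ray(n,*p,z)[:2] for p in b])
E
python3 - <<'E'
from meas import *
im=cv2.imread("pics/top0.png");d=np.load("top0.npy")
m,W=red(im,d);p=W[m];print("red",m.sum(),np.median(p[:,2]));
m&=W[...,2]>.045;print("wedge rect",rect("top",m,.054).round(4).tolist())
hsv=cv2.cvtColor(im,cv2.COLOR_BGR2HSV)
g=cv2.cvtColor(im,cv2.COLOR_BGR2GRAY)
k=np.zeros(g.shape,bool);k[160:200,330:390]=1
k&=(W[...,2]>.03)&(g<60);print("head",k.sum(),np.median(W[k][:,2]),rect("top",k,.044).round(4).tolist())
# handle: raised pixels not head
k=np.zeros(g.shape,bool);k[190:228,335:370]=1
k&=(W[...,2]>.02);print("handle",k.sum(),np.median(W[k][:,2]),rect("top",k,.034).round(4).tolist())
k=np.zeros(g.shape,bool);k[226:242,335:360]=1
k&=(W[...,2]>.03);print("pommel",k.sum(),np.median(W[k][:,2]),W[k].mean(0))
# clamp rail: top 56mm, jaw 65
for a,b in((.050,.060),(.061,.067)):
    k=np.zeros(g.shape,bool);k[130:225,190:292]=1;k&=(W[...,2]>a)&(W[...,2]<b)
    print(a,k.sum());
c=np.kron(im[120:240,180:400],np.ones((3,3,1),np.uint8));c=cv2.resize(im[120:240,180:400],None,fx=3.5,fy=3.5,interpolation=cv2.INTER_CUBIC);cv2.imwrite("pics/crop.png",c)
k=np.zeros(g.shape,bool);k[140:190,205:250]=1;k&=W[...,2]>.1;print("tin",k.sum(),W[k].mean(0))
for n,(u,v) in dict(glass=(367,128),jar=(292,107)).items():print(n,ray("top",u,v,.09))
E
```

```text
red 558 0.05375740354010291
wedge rect [[0.5012, 0.0866], [0.5385, 0.0849], [0.5309, -0.0726], [0.4935, -0.0707]]
head 424 0.04363886372361609 [[0.5729, -0.2548], [0.6118, -0.2645], [0.5906, -0.3531], [0.5518, -0.3432]]
handle 298 0.03337752093747821 [[0.5435, -0.2366], [0.5572, -0.3051], [0.4509, -0.325], [0.4374, -0.2568]]
pommel 92 0.04185103519342773 [ 0.43160624 -0.25982935  0.07171798]
0.05 976
0.061 382
tin 758 [0.61799288 0.07593625 0.12766471]
glass [ 0.72027583 -0.31837025  0.09      ]
jar [ 0.78289139 -0.10812908  0.09      ]
```

View pics/crop.png

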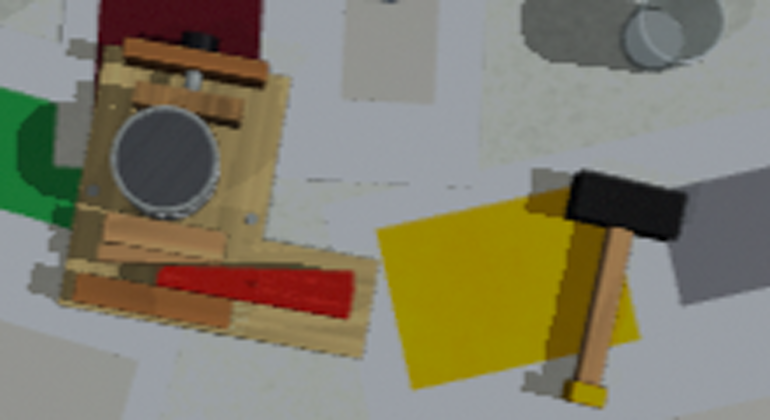

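The crop shows the wedge's straight (lower) side from (158,285) to (350,318), its butt at x≈352, and the mallet handle from (587,392) to (622,215). Clamp and mallet both have a yaw of roughly -10°. I'll refine that and work out the approach.

```bash
cat >> meas.py <<'E'
def line(pts):
    vx,vy,x,y=cv2.fitLine(np.float32(pts),cv2.DIST_HUBER,0,.001,.001).ravel();return np.array([x,y]),np.array([vx,vy])
def wedge(im,d):
    m,W=red(im,d);m&=W[...,2]>.042
    n,l,s,c=cv2.connectedComponentsWithStats(m.astype(np.uint8));m=l==1+s[1:,4].argmax()
    us=np.where(m.any(0))[0];lo=[(u,np.where(m[:,u])[0].max()+.5) for u in us[4:-5]]
    p,v=line([ray("top",*q,.054)[:2] for q in lo]);v*=np.sign(v[1])   # along +y clamp
    ends=np.array([ray("top",*q[::-1],.054)[:2] for q in np.argwhere(m)])@v
    nx=np.array([v[1],-v[0]])
    s0=np.sort(ends)[5]-.0014
    butt=nx*(p@nx+.020)+v*s0
    return np.degrees(np.arctan2(-v[0],v[1])),butt,np.ptp(ends)
E
python3 - <<'E'
from meas import *
im=cv2.imread("pics/top0.png");d=np.load("top0.npy");W=cloud("top",d)
print("yaw,butt,len",wedge(im,d))
hsv=cv2.cvtColor(im,cv2.COLOR_BGR2HSV);print("hsv handle",hsv[205:215,348:358][::3,::2].tolist())
pts=[]
for v in range(190,226):
    r=hsv[v,335:372];w=W[v,335:372,2]
    k=np.where((r[:,0]<18)&(r[:,1]>60)&(r[:,2]>130)&(w>.02))[0]
    if len(k)>3: pts.append((335+k.mean(),v,len(k)))
p,v=line([ray("top",a,b,.034)[:2] for a,b,_ in pts]);v*=np.sign(v[0]);print(len(pts),np.mean([q[2] for q in pts]),"handle yaw",np.degrees(np.arctan2(v[1],v[0])))
h=np.array([.5818,-.3039]);s=(h-p)@v;print("head on axis",p+v*s,"off",(h-p)@[-v[1],v[0]]);print("grip",p+v*(s-.046))
g=p+v*(s-.046);o=manip.get_obs();print("delta world",g-o["position"][:2])
a=np.radians(18.6);D=g-o["position"][:2];print("tool x,y",D@[np.cos(a),np.sin(a)],D@[np.sin(a),-np.cos(a)])
E
```

```text
yaw,butt,len (np.float32(-10.742007), array([ 0.51186279, -0.07214942]), np.float64(0.15810697250813824))
hsv handle [[[22, 233, 93], [16, 129, 111], [16, 129, 152], [16, 131, 142], [19, 151, 147]], [[19, 174, 63], [16, 129, 142], [16, 130, 143], [15, 130, 145], [22, 185, 139]], [[15, 129, 75], [16, 124, 150], [16, 128, 141], [16, 126, 148], [25, 255, 151]], [[16, 131, 103], [16, 128, 141], [16, 129, 144], [19, 149, 149], [26, 255, 155]]]
36 5.388888888888889 handle yaw -13.825736
head on axis [ 0.58164414 -0.30453331] off 0.0006522033288339264
grip [ 0.5369769 -0.2935407]
delta world [0.33764904 0.29847385]
tool x,y 0.41521410232802014 -0.17518778196355292
```

```bash
python3 -m creep '{"slide":[[0.052,-0.022,0],[0.052,-0.022,0],[0.052,-0.022,0],[0.052,-0.022,0],[0.052,-0.022,0],[0.052,-0.022,0],[0.052,-0.022,0],[0.051,-0.021,0]],"twist":[0,0,0,0,0,0,0,0]}' 70
cat > go.py <<'E'
# remaining shift in tool axes to world target x y z yaw(deg)
import sys;from h import *
from scipy.spatial.transform import Rotation as R
o=manip.get_obs();r=R.from_quat(o["ee_rot"]);T=np.array([float(a) for a in sys.argv[1:4]])
x=r.as_matrix()[:,0];yaw=np.degrees(np.arctan2(x[1],x[0]))
print("clock",round(o["clock"],2),"pos",o["position"].round(4) if hasattr(o["position"],"round") else o["position"],"yaw",yaw.round(2))
print("tool shift",r.inv().apply(T-o["position"]).round(4),"twist",round(yaw-float(sys.argv[4]),2),"f",np.round(o["ft_force"],1),"grip",o["grip_width"],o["grasp_force"])
E
python3 go.py .537 -.2935 .006 -13.5
```

```text
clock: 1.1
position: [0.5379, -0.2926, 0.231]
ee_rot: [0.987, 0.162, -0.0, -0.0]
ft_force: [0.2, -1.1, 0.5]
grip_width: 0.705
grasp_force: 0.0
clock 1.1 pos [ 0.5379 -0.2926  0.231 ] yaw 18.61
tool shift [-0.0011  0.0006  0.225 ] twist 32.11 f [ 0.2 -1.1  0.5] grip 0.7050644331793033 0.0
```

```bash
python3 -m creep '{"slide":[[0,0,0.02],[0,0,0.02],[0,0,0.03],[-0.001,0.001,0.05],[0,0,0.05],[0,0,0.035],[0,0,0.015],[0,0,0.005]],"twist":[10.7,10.7,10.7,0,0,0,0,0]}' 70
python3 go.py .537 -.2935 .006 -13.5
```

```text
clock: 2.1
position: [0.5357, -0.2948, 0.0061]
ee_rot: [0.993, -0.117, -0.0, -0.0]
ft_force: [-0.3, 1.2, 1.3]
grip_width: 0.701
grasp_force: 0.0
clock 2.1 pos [ 0.5357 -0.2948  0.0061] yaw -13.49
tool shift [ 0.001  -0.0015  0.0001] twist 0.01 f [-0.3  1.2  1.3] grip 0.7014575962352101 0.0
```

```bash
python3 -m creep '{"slide":[[0.001,-0.001,0],[0,0,0],[0,0,0],[0,0,0],[0,0,0],[0,0,0],[0,0,-0.01],[0,0,-0.03]],"twist":[0,0,0,0,0,0,0,0]}' 0 120
python3 - <<'E'
from meas import *
for n in("top","scene"):
    im,d=manip.camera(n);cv2.imwrite(f"pics/{n}1.png",im);np.save(f"{n}1.npy",d)
im=cv2.imread("pics/scene1.png");cv2.imwrite("pics/scene1c.png",cv2.resize(im[90:250,90:330],None,fx=3.2,fy=3.2,interpolation=cv2.INTER_CUBIC))
# red/black head in scene view is not measured here; head from top
im=cv2.imread("pics/top1.png");W=cloud("top",np.load("top1.npy"));g=im.max(2)
k=np.zeros(g.shape,bool);k[155:200,325:400]=1
for z in(.05,.07):
    q=k&(W[...,2]>z)&(W[...,2]<.1)&(g<70);print(z,q.sum(),np.median(W[q][:,2]),W[q].mean(0))
E
python3 go.py .537 -.2935 .006 -13.5
```

```text
clock: 3.1
position: [0.5356, -0.2936, 0.0457]
ee_rot: [0.993, -0.117, -0.002, -0.001]
ft_force: [0.5, 0.2, -3.1]
grip_width: 0.212
grasp_force: 117.4
0.05 264 0.08111329939055902 [ 0.58292167 -0.28204797  0.07915071]
0.07 232 0.08163281098020198 [ 0.58455518 -0.28366598  0.08169752]
clock 3.2 pos [ 0.5388 -0.2951  0.05  ] yaw -13.5
tool shift [-0.0024 -0.0012  0.044 ] twist -0.0 f [ 0.9 -1.2 -3.3] grip 0.21022674718731868 117.46012687683105
```

View pics/scene1c.png

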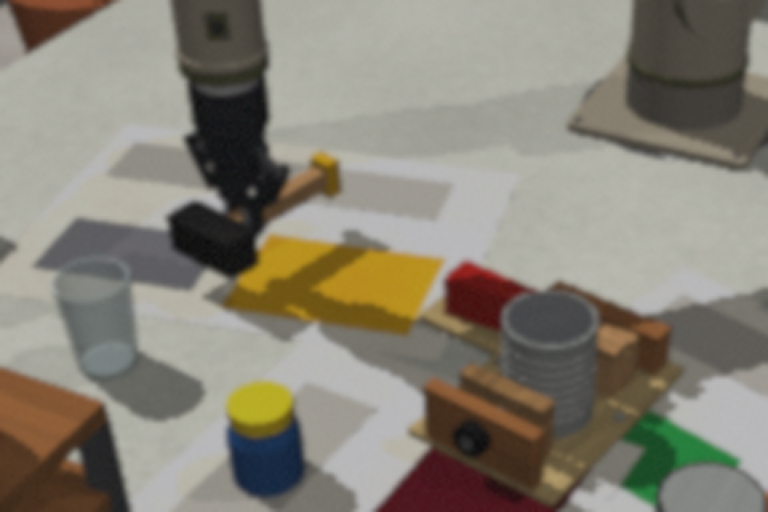

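The mallet is held level (head at (210,240) in the crop). Moving to a standby 20 mm behind the butt.

```bash
python3 -m creep '{"slide":[[0,0,0],[-0.023,-0.030,0],[-0.023,-0.030,0],[-0.023,-0.030,0],[-0.023,-0.030,0],[-0.022,-0.029,0],[0,0,0.013],[0,0,0.013]],"twist":[-2.8,0,0,0,0,0,0,0]}' 
python3 go.py .4546 -.1274 .024 -10.7
python3 - <<'E'
from meas import *
im,d=manip.camera("top");cv2.imwrite("pics/top2.png",im);print(wedge(im,d))
cv2.imwrite("pics/top2c.png",cv2.resize(im[120:260,170:350],None,fx=4,fy=4,interpolation=cv2.INTER_CUBIC))
E
```

```text
clock: 4.2
position: [0.4526, -0.1271, 0.0196]
ee_rot: [0.996, -0.093, 0.0, 0.0]
ft_force: [0.2, -0.6, -3.2]
grip_width: 0.213
grasp_force: 117.8
clock 4.2 pos [ 0.4526 -0.1271  0.0196] yaw -10.7
tool shift [ 0.002  -0.     -0.0044] twist -0.0 f [ 0.2 -0.6 -3.2] grip 0.21260829364321504 117.80898571014404
(np.float32(-18.089672), array([ 0.5191765 , -0.07451243]), np.float64(0.11481547502699482))
```

View pics/top2c.png

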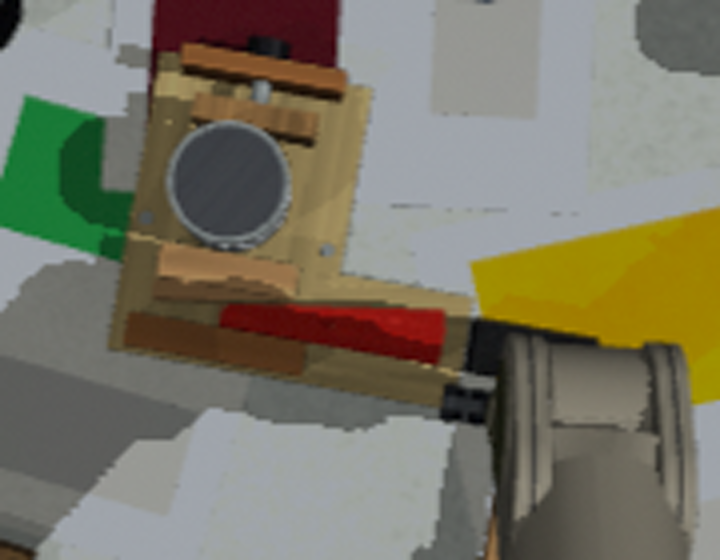

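The view shows the butt at x≈443, y 310–362, and the head face at x≈470, centred at about y 347. A gripper knuckle reaches forward at (443–490, 388–420), so I'll check its height against the rail.

```bash
python3 - <<'E'
from meas import *
im,d=manip.camera("top");W=cloud("top",d)
b=np.array([.5119,-.0721]);a=np.radians(10.74);v=np.array([np.sin(a),np.cos(a)]);x=np.array([v[1],-v[0]])
for n,(u0,u1,v0,v1) in dict(knuckle=(279,294,216,226),head=(286,300,198,214)).items():
    w=W[v0:v1,u0:u1].reshape(-1,3);w=w[w[:,2]>.03]
    r=np.c_[(w[:,:2]-b)@x,(w[:,:2]-b)@v,w[:,2]]*1000
    r=r[np.argsort(-r[:,1])];print(n,len(r));print(r[::max(1,len(r)//14)].round(0).tolist())
E
```

```text
knuckle 120
[[-51.0, -4.0, 111.0], [-48.0, -5.0, 117.0], [-56.0, -7.0, 109.0], [-39.0, -10.0, 115.0], [-36.0, -12.0, 115.0], [-52.0, -15.0, 109.0], [-52.0, -17.0, 332.0], [-46.0, -19.0, 118.0], [-37.0, -21.0, 108.0], [-47.0, -24.0, 121.0], [-53.0, -25.0, 90.0], [-42.0, -26.0, 122.0], [-39.0, -27.0, 132.0], [-44.0, -29.0, 121.0], [-49.0, -30.0, 145.0]]
head 168
[[-17.0, -14.0, 352.0], [-24.0, -15.0, 354.0], [-24.0, -16.0, 385.0], [-15.0, -17.0, 395.0], [12.0, -22.0, 34.0], [-6.0, -24.0, 54.0], [12.0, -26.0, 56.0], [1.0, -28.0, 51.0], [-16.0, -31.0, 54.0], [-15.0, -33.0, 58.0], [8.0, -36.0, 55.0], [-3.0, -38.0, 53.0], [15.0, -41.0, 50.0], [12.0, -44.0, 54.0]]
```

```bash
python3 -m creep '{"slide":[[0.002,0,-0.005],[0,-0.010,0],[0,-0.012,0],[0,-0.012,0],[0,-0.012,0],[0,-0.012,0]],"twist":[0,0,0,0,0,0]}' 
python3 go.py .4546 -.1274 .024 -10.7
python3 - <<'E'
from meas import *
im,d=manip.camera("top");cv2.imwrite("pics/top3.png",im);print(wedge(im,d))
b=wedge(cv2.imread("pics/top2.png"),d)[1]
E
```

```text
clock: 5.05
position: [0.465, -0.071, 0.0255]
ee_rot: [0.996, -0.094, -0.0, 0.001]
ft_force: [-2.6, -9.8, 1.9]
grip_width: 0.21
grasp_force: 118.5
clock 5.05 pos [ 0.465  -0.071   0.0255] yaw -10.79
tool shift [0.0003 0.0574 0.0016] twist -0.09 f [-2.6 -9.8  1.9] grip 0.20972110216435105 118.49483013153076
(np.float32(-18.813719), array([ 0.52684861, -0.03723081]), np.float64(0.09918324938220824))
```

```bash
cat > s.py <<'E'
from h import *
o=manip.get_obs();a=np.radians(10.74);v=np.array([np.sin(a),np.cos(a)]);x=np.array([v[1],-v[0]])
p=np.array(o["position"][:2])-[.5119,-.0721];f=np.array(o["ft_force"])
print("t %.2f s %.1f x %.1f z %.1f mm  F_drive %.1f Fx %.1f Fz %.1f"%(o["clock"],p@v*1e3,p@x*1e3,o["position"][2]*1e3,f[:2]@v,f[:2]@x,f[2]),"M",np.round(o["torque"],2))
E
python3 s.py
python3 -m creep '{"slide":[[0,0.012,0],[0,0.008,0],[0,0,0],[0,0,0],[0,-0.010,0],[0,-0.012,0],[0,-0.010,0],[0,-0.008,0]],"twist":[0,0,0,0,0,0,0,0]}';python3 s.py
```

```text
t 5.10 s -5.9 x -46.2 z 25.5 mm  F_drive -7.5 Fx 0.3 Fz -1.8 M [-1.6   0.21 -0.41]
clock: 6.1
position: [0.4681, -0.0523, 0.0253]
ee_rot: [0.996, -0.094, -0.001, 0.002]
ft_force: [-9.8, -34.4, 7.7]
grip_width: 0.205
grasp_force: 120.3
t 6.10 s 11.3 x -46.7 z 25.3 mm  F_drive -35.6 Fx -3.2 Fz 7.7 M [-7.04  1.99 -0.84]
```

```bash
python3 - <<'E'
from meas import *
im,d=manip.camera("top");cv2.imwrite("pics/top4.png",im);print(wedge(im,d))
cv2.imwrite("pics/top4c.png",cv2.resize(im[120:260,170:320],None,fx=4,fy=4,interpolation=cv2.INTER_CUBIC))
E
python3 s.py
```

```text
(np.float32(-18.760422), array([ 0.5299067 , -0.01735346]), np.float64(0.11851525421103354))
t 6.15 s 10.9 x -46.5 z 25.4 mm  F_drive -14.7 Fx -3.2 Fz -0.3 M [-2.7   1.22 -0.37]
```

View pics/top4c.png

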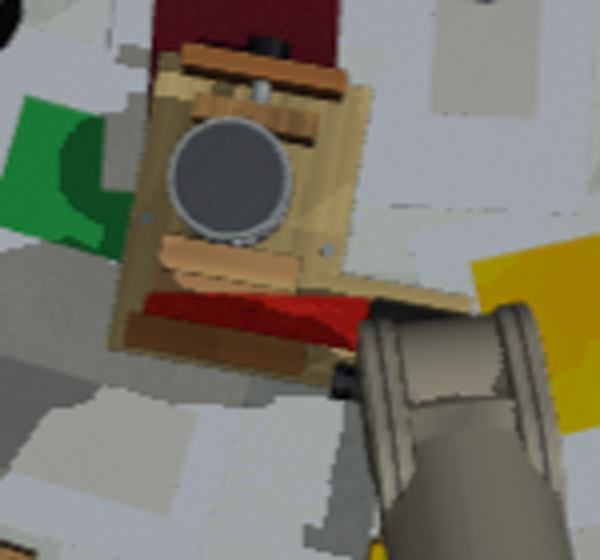

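Head is on the butt at (370,320); the wedge is about 53 mm in and the jaw and tin have moved, but it isn't tight yet. Next stroke.

```bash
python3 -m creep '{"slide":[[0,0.012,0],[0,0.008,0],[0,0,0],[0,0,0],[0,-0.012,0],[0,-0.010,0],[0,-0.006,0],[0,-0.005,0]],"twist":[0,0,0,0,0,0,0,0]}';python3 s.py
python3 -m creep '{"slide":[[0,-0.005,0],[0,-0.005,0]],"twist":[0,0]}';python3 s.py
```

```text
clock: 7.15
position: [0.4674, -0.0508, 0.0253]
ee_rot: [0.995, -0.099, -0.003, 0.008]
ft_force: [-23.9, -64.6, 22.3]
grip_width: 0.213
grasp_force: 123.5
t 7.15 s 12.6 x -47.7 z 25.3 mm  F_drive -67.9 Fx -11.4 Fz 22.3 M [-12.64   4.43  -1.35]
clock: 7.4
position: [0.4667, -0.0493, 0.0251]
ee_rot: [0.995, -0.104, -0.006, 0.012]
ft_force: [-36.7, -94.1, 34.0]
grip_width: 0.211
grasp_force: 129.6
t 7.40 s 14.0 x -48.6 z 25.1 mm  F_drive -99.3 Fx -18.5 Fz 34.0 M [-18.54   6.79  -1.95]
```

```bash
python3 -m creep '{"slide":[[0,0.012,0],[0,0.012,0],[0,0.012,0],[0,0.004,0],[0,0,0]],"twist":[0,0,0,0,0]}';python3 s.py
python3 - <<'E'
from meas import *
im,d=manip.camera("top");cv2.imwrite("pics/top5.png",im);print(wedge(im,d))
W=cloud("top",d)
b=np.array([.5119,-.0721]);a=np.radians(10.74);v=np.array([np.sin(a),np.cos(a)]);x=np.array([v[1],-v[0]])
for f in("top0","top2","top4","top5"):
    im=cv2.imread(f"pics/{f}.png");m,_=red(im,d);q=np.array([ray("top",*p[::-1],.054)[:2]-b for p in np.argwhere(m)]);s=np.sort(q@v);print(f,len(s),s[5],s[-5])
k=np.zeros(d.shape,bool);k[140:190,205:250]=1;k&=(W[...,2]>.095)&(W[...,2]<.115)
w=W[k];print("tin",k.sum(),w.mean(0))
E
python3 - <<'E'
import cv2
im=cv2.imread("pics/top5.png");cv2.imwrite("pics/top5c.png",cv2.resize(im[120:260,170:320],None,fx=4,fy=4,interpolation=cv2.INTER_CUBIC))
E
```

```text
clock: 8.02
position: [0.4659, -0.0663, 0.0252]
ee_rot: [0.996, -0.093, -0.0, -0.0]
ft_force: [-0.3, -0.1, -3.8]
grip_width: 0.209
grasp_force: 119.8
t 8.03 s -2.8 x -46.2 z 25.2 mm  F_drive -0.1 Fx -0.3 Fz -3.8 M [-0.04  0.07 -0.03]
(np.float32(-16.68151), array([ 0.53352111, -0.02148817]), np.float64(0.1176381611421026))
top0 558 0.0013449590997888393 0.15657967318492583
top2 253 0.0013777433988814915 0.1468212473978997
top4 240 0.05914222047498841 0.19656054655126579
top5 199 0.05673345975390171 0.16284663944912642
tin 370 [0.62035249 0.07542268 0.11259566]
```

View pics/top5c.png

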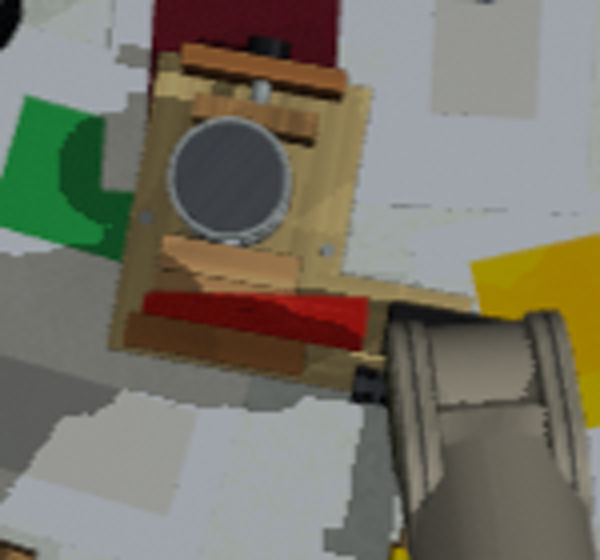

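Head is clear at (390,315), butt at (368,322): the wedge resisted up to 99 N. I'll check with a lighter tap.

```bash
python3 -m creep '{"slide":[[0,-0.007,0],[0,-0.004,0],[0,-0.002,0]],"twist":[0,0,0]}';python3 s.py
python3 -m creep '{"slide":[[0,-0.002,0],[0,0,0]],"twist":[0,0]}';python3 s.py
```

```text
clock: 8.45
position: [0.4684, -0.0534, 0.0253]
ee_rot: [0.996, -0.093, 0.0, -0.0]
ft_force: [-0.4, -0.2, -4.1]
grip_width: 0.207
grasp_force: 119.8
t 8.45 s 10.2 x -46.3 z 25.3 mm  F_drive -0.3 Fx -0.3 Fz -4.1 M [ 0.02  0.05 -0.02]
clock: 8.7
position: [0.4686, -0.0522, 0.0253]
ee_rot: [0.996, -0.093, 0.0, 0.0]
ft_force: [1.1, 0.5, -4.2]
grip_width: 0.209
grasp_force: 119.8
t 8.70 s 11.5 x -46.2 z 25.3 mm  F_drive 0.7 Fx 1.0 Fz -4.2 M [-0.02 -0.    0.02]
```

```bash
python3 -m creep '{"slide":[[0,-0.002,0],[0,-0.002,0],[0,0,0]],"twist":[0,0,0]}';python3 s.py
python3 -m creep '{"slide":[[0,-0.001,0],[0,0,0]],"twist":[0,0]}';python3 s.py
```

```text
clock: 9.07
position: [0.4684, -0.0516, 0.0253]
ee_rot: [0.995, -0.095, -0.001, 0.002]
ft_force: [-4.2, -12.5, 1.9]
grip_width: 0.209
grasp_force: 120.5
t 9.07 s 12.1 x -46.5 z 25.3 mm  F_drive -13.0 Fx -1.8 Fz 1.9 M [-2.31  0.86 -0.29]
clock: 9.32
position: [0.4684, -0.0515, 0.0253]
ee_rot: [0.995, -0.095, -0.001, 0.002]
ft_force: [-6.1, -15.4, 3.2]
grip_width: 0.212
grasp_force: 120.8
t 9.32 s 12.2 x -46.6 z 25.3 mm  F_drive -16.3 Fx -3.2 Fz 3.2 M [-2.98  1.13 -0.41]
```

```bash
python3 -m creep '{"slide":[[0,0.010,0],[0,0,0],[0,0,0],[0,0,0],[0,-0.006,0],[0,-0.006,0],[0,-0.001,0],[0,0,0]],"twist":[0,0,0,0,0,0,0,0]}';python3 s.py
python3 -m creep '{"slide":[[0,0.012,0],[0,0.012,0],[0,0.015,0],[0,0.020,0],[0,0.030,0],[0,0,0]],"twist":[0,0,0,0,0,0]}';python3 s.py;python3 go.py .5 -.27 .012 -10.7
python3 - <<'E'
from meas import *
im,d=manip.camera("top");cv2.imwrite("pics/top6.png",im)
b=np.array([.5119,-.0721]);a=np.radians(10.74);v=np.array([np.sin(a),np.cos(a)])
m,_=red(im,d);q=np.array([ray("top",*p[::-1],.054)[:2]-b for p in np.argwhere(m)]);s=np.sort(q@v);print(len(s),s[5],s[-5])
E
```

```text
clock: 10.32
position: [0.4681, -0.0512, 0.0253]
ee_rot: [0.995, -0.097, -0.002, 0.004]
ft_force: [-10.1, -28.0, 6.9]
grip_width: 0.207
grasp_force: 121.4
t 10.32 s 12.4 x -46.9 z 25.3 mm  F_drive -29.4 Fx -4.7 Fz 6.9 M [-5.37  1.94 -0.6 ]
clock: 11.08
position: [0.4529, -0.1343, 0.0252]
ee_rot: [0.995, -0.095, -0.0, 0.0]
ft_force: [0.3, 0.5, -3.8]
grip_width: 0.209
grasp_force: 119.9
t 11.07 s -72.1 x -46.4 z 25.2 mm  F_drive 0.5 Fx 0.2 Fz -3.8 M [ 0.04  0.09 -0.01]
clock 11.07 pos [ 0.4529 -0.1343  0.0252] yaw -10.89
tool shift [0.0719 0.1243 0.0133] twist -0.19 f [ 0.3  0.5 -3.8] grip 0.2091283170197887 119.86483097076416
124 0.058660232034619626 0.20167803003307
```

Tight: 29 N moved it 0.2 mm. Laying the mallet down.

```bash
python3 -m creep '{"slide":[[0.017,0.026,0],[0.017,0.026,0],[0.017,0.026,0],[0.017,0.026,0],[0,0,0.008],[0,0,0.006],[0,0,0.002],[0,0,0]],"twist":[0,0,0,0,0,0,0,0]}';python3 s.py
```

```text
clock: 12.12
position: [0.501, -0.2458, 0.0092]
ee_rot: [0.996, -0.093, -0.0, -0.0]
ft_force: [-0.4, 0.7, -3.3]
grip_width: 0.21
grasp_force: 119.9
t 12.12 s -172.7 x 21.7 z 9.2 mm  F_drive 0.6 Fx -0.5 Fz -3.3 M [-0.01  0.05 -0.01]
```

```bash
python3 -m creep '{"slide":[[0,0,0.001],[0,0,0.001],[0,0,0.001],[0,0,0]],"twist":[0,0,0,0]}';python3 s.py
python3 -m creep '{"slide":[[0,0,0],[0,0,0],[0,0,0],[0,0,0],[0,0,0],[0,0,0]],"twist":[0,0,0,0,0,0]}' 60 20;python3 s.py
```

```text
clock: 12.62
position: [0.5013, -0.2465, 0.0081]
ee_rot: [0.996, -0.093, 0.0, 0.0]
ft_force: [-8.8, 4.5, 17.5]
grip_width: 0.211
grasp_force: 123.2
t 12.62 s -173.3 x 22.1 z 8.1 mm  F_drive 2.8 Fx -9.5 Fz 17.5 M [0.94 1.77 0.04]
clock: 13.38
position: [0.5011, -0.2466, 0.0063]
ee_rot: [0.996, -0.093, -0.0, 0.0]
ft_force: [0.8, -0.4, 0.3]
grip_width: 0.6
grasp_force: 0.0
t 13.38 s -173.5 x 21.9 z 6.3 mm  F_drive -0.3 Fx 0.9 Fz 0.3 M [-0.07 -0.01  0.03]
```

```bash
python3 -m creep '{"slide":[[0,0,-0.01],[0,0,-0.03],[0,0,-0.05],[0,0,-0.05],[0,0,-0.05],[-0.03,0.04,0],[-0.03,0.05,0],[-0.03,0.05,0]],"twist":[0,0,0,0,0,0,0,0]}' 
python3 - <<'E'
from meas import *
im,d=manip.camera("scene");cv2.imwrite("pics/scene7.png",cv2.resize(im[90:290,90:400],None,fx=2.5,fy=2.5,interpolation=cv2.INTER_CUBIC))
E
```

```text
clock: 14.38
position: [0.3855, -0.3685, 0.1974]
ee_rot: [0.996, -0.093, 0.001, 0.0]
ft_force: [0.6, -0.9, 0.5]
grip_width: 0.599
grasp_force: 0.0
```

View pics/scene7.png

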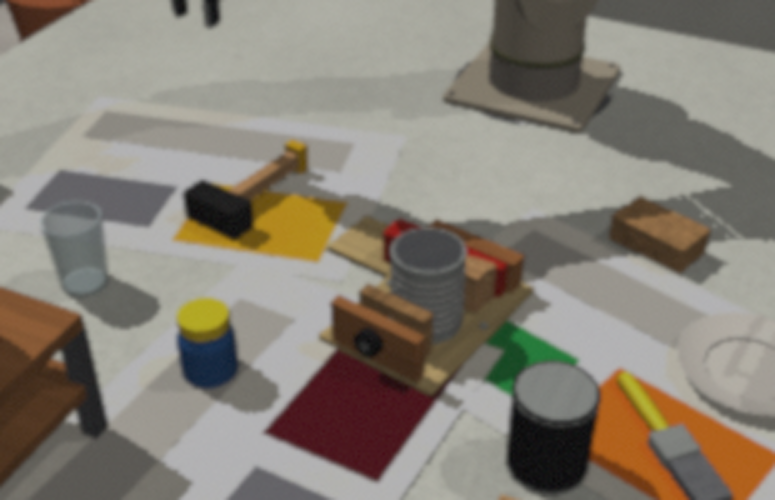

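The mallet lies flat, head at (218,208), clear of the clamp; the tin stands upright at (427,280) between jaw and stop. Handing in.

```bash
python3 -c "
from workcell import manip;print(manip.hand_in())"
```

```text
the job is handed in; nothing more can be done
None
```

The job is handed in, with no verdict returned: five taps drove the wedge about 58 mm, the last (29 N) moved it about 0.2 mm, one drive pressed to 99 N of the 120 N wrist limit, and in the last picture the tin stands upright and the mallet lies flat, clear of the clamp.

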